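# Square the slide carrier in the scanner tray and clip it

## Task

Set the long slide carrier against the back rail of the scanner's loading tray: push one end home on its brass stop first, then push the other end home too, so that the carrier lies flat and flush on both stops, and then swing the clip with the red knob fully shut in front of it. Ease each end up slowly and press it home firmly but gently, holding about 8 N for half a second and never putting more than 16 N on a stop; keep off the glass slides and leave the other things on the bench where they are.

Things in the scene. Friction and masses are not known exactly. Their poses are not given: they have to be found in the camera images.
- tray: Black metal tray of a slide scanner, fixed on the bench. Plate 200 (x) by 370 mm (y), top 12 mm above the bench. Origin: plate's centre at bench level; x towards the back rail (away from the robot), y left along it. Aluminium rail 14 mm high above the plate, face at x = 80 mm; brass stops 6 mm proud of it, faces at x = 74 mm. Seated, the carrier's near long edge lies at x = -10 mm.
- pad_left: Left brass stop on the rail, rigid, 20 mm wide, 11 mm high. Origin at the middle of its front face (which faces -x of the tray), on the plate's top, at tray y = +95 mm. Axes as the tray's.
- pad_right: Right brass stop on the rail, like the left one, at tray y = -95 mm.
- carrier: Aluminium slide carrier, loose, lying on the tray: 84 (x) by 252 mm (y), rims 10 mm high all round, about 0.45 kg. Origin at the centre of its underside; x towards the long edge that goes on the stops, y left along its length. It slides with dry friction of a few newtons; pushed near one end it turns and the other end swings back a little.
- slides: Eight glass slides lying in the carrier between its rims, glass top 7 mm above the carrier's underside. Origin in the carrier's middle, 6 mm above its underside. Not to be touched.
- edge_left (a point): Point on the carrier's far long edge that faces the left stop, 95 mm left of the carrier's middle, 5 mm above its underside. Seated, it is at tray x = +74 mm.
- edge_right (a point): The same on the right, 95 mm right of the carrier's middle.
- clip (a joint): Swing clip: steel bar 75 mm long, 12 mm wide, turning level about an upright pivot at tray x = -18.5, y = +164 mm. 0 = shut: it points to the tray's -y, 2.5 mm in front of the seated carrier's near edge. Grows as it opens towards the robot: at 1.57 it points to the tray's -x. Rigid stop at 0; stays where left (friction under 1 N at the knob).
- clip_knob (a point): Top centre of the clip's red knob, 12 mm across, 69 mm from the pivot. The knob's top is 30 mm and the bar's top 10 mm above the plate, the bar's underside 3 mm above it.
- eyepiece: Bystander: cream microscope eyepiece tube standing upright on the bench, 40 mm across, 90 mm tall. Origin at the centre of its foot.
- oil_bottle: Bystander: amber dropper bottle of immersion oil standing on the bench, 32 mm across, 62 mm tall. Origin at the centre of its foot.
- slide_box: Bystander: closed blue slide box on the bench, 90 by 75 by 34 mm. Origin at the centre of its underside.

How it is judged:
On the way, in this order (a step that is already met when the one before it is completed fails the run):
1. one end of the carrier is pressed on its stop, the fingers pushing with more than 5 N, while the other end still stands more than 3 mm off (contact force between the fingers and carrier above 5 N and ((contact force between carrier and pad_left above 1 N and x of edge_right in the frame of tray below 0.071 m) or (contact force between carrier and pad_right above 1 N and x of edge_left in the frame of tray below 0.071 m))), for 0.2 s.
2. the carrier is flush on both stops within 1.5 mm while the fingers press it home with more than 5 N, the clip still open (x of each of edge_left, edge_right in the frame of tray above 0.0725 m and contact force between the fingers and carrier above 5 N and value of joint clip above 1 rad), for 0.2 s.
At the end, for the whole second after the job is handed in: The carrier lies flat on the tray, at rest, both ends within 1.5 mm of their brass stops; the clip is shut (within 0.08 rad); the bystanders stand where they were (x of each of edge_left, edge_right in the frame of tray above 0.0725 m and z of carrier in the frame of tray below 0.014 m and angle between carrier's own z axis and vertical below 0.03 rad and value of joint clip below 0.08 rad and linear speed of carrier below 0.01 m/s); the robot touches nothing.
It fails at once if a stop is pressed with more than 16 N (contact force between carrier and pad_left above 16 N or contact force between carrier and pad_right above 16 N).
It fails at once if the glass slides are touched (over 1 N) (contact force between any of the fingers, the arm and slides above 1 N).
It fails at once if a bystander is moved more than 15 mm (distance of any of eyepiece, oil_bottle, slide_box from where it was at the start of the episode above 0.015 m).
It fails at once if a bystander is tipped (angle between any of eyepiece, oil_bottle's own z axis and vertical above 0.5 rad).
It also fails if it takes over 70 s, if anything falls off the work surface, if the arm or the gripper's body presses on something with over 40 N, if the wrist force passes 120 N, or if a joint passes its speed limit or range.

## Robot

A 6-joint arm with a two-finger parallel gripper is mounted at the origin on the work surface. World frame = base frame: x ahead of the robot, y to its left, z up, the work surface at z = 0. Lengths are in m, angles in rad, forces in N, time in s.
With the tool pointing down it reaches from about 0.3 to 0.875 m from the base axis. Payload 4.2 kg.
Tool frame: the origin (TCP) lies on the centre line of the jaws, within the pads' length; the fingertips stand 11 mm ahead of it and the grasp point (between the pads) lies 8 mm behind it; z points along the fingers, y is the direction in which the jaws open and shut (so a half turn about z gives the same grasp; the last joint's range is limited). The gripper opens to 85 mm and grips with 20 to 120 N. Pads are 22 mm wide; open, the fingers measure 114 mm over their backs; the gripper's body (76 mm by 85 mm) begins 54 mm behind the grasp point. The pads swing forward as they close: fully open they stand 13 mm farther back than shut.
Start: joints at [1.107, 0.32, 1.565, -0, 1.257, -0.02], TCP at [0.247, 0.519, 0.242] pointing down, gripper open.
Joint ranges: [-3.11, 3.11], [-0.84, 2.01], [0.21, 2.61], [-1.34, 4.49], [0.05, 2.63], [-2.56, 2.56]. Speed limits (rad/s): [2.57, 2.57, 3.14, 3.14, 3.14, 3.14].

## Interface

Orientations are given as a unit quaternion [w, x, y, z].
In Python, from plant import sense, snapshot, calibration, sign_off gives the robot as it stands.
- The arm moves only by the shell command python3 -m inch 'ROWS'. ROWS is JSON, a list of rows, each a list of 3 entries, a list of its own where there are three numbers: the closure, from -1 (fully open) to 1 (shut), then the shift along the tool's x, y, z in m, then the turn, a rotation vector about the tool's x, y, z in rad. In form: [[claw, [dx, dy, dz], [wx, wy, wz]], ...]. A call has 1 to 12 rows; each row is the pose to reach, as a shift and turn from the pose commanded when the call began, along the tool's axes at that moment; what a row does not reach only later rows make up. A row lasts 1/8 s, in which the tool goes at most 62.5 mm and 10.7 degrees, less where a joint would pass 70% of its speed; a pose out of reach is approached as far as the arm can. A call with a gripper value outside its range is refused whole. The fingers move at their own pace and stop on an object; the grip force is fixed at half the most. Time passes only in rows, so rows that repeat a pose let the fingers close. It gives the time, the measured TCP pose, the force and the opening at its end, in the units of the state.
- sense(): the state, without advancing time (a new reading comes with each control period).
- snapshot(name): name is "scene" or "top" or "wrist"; returns the picture (400x640x3 uint8, red, green, blue); there is no depth.
- calibration(name): a dict with "fovy" (degrees; the focal length in pixels is half the picture's height over the tangent of half this angle, whatever the lens; pixels are square), "cx", "cy" (the principal point, pixels), "k1" (the pictures are not rectified: a ray, as slopes to the right and down, at radius r is drawn at 1 + k1 r^2 times it, then the intrinsics apply), "rvec" (rotation vector, rad) and "tvec" (3), from world to camera coordinates, as OpenCV has them; the wrist camera has in their place "hand_eye" (4x4, takes a point from camera to tool coordinates, whose origin is the TCP and whose axes are the flange's). Camera axes: x right, y down, z forward; pixel columns grow to the right and rows downward; lengths in m; the calibration is good to about 2 mm. A picture is of the moment at which its call begins: read the wrist's pose just before it. calibration takes no time and is no camera call.
- sign_off(): hands the job in, once; it reports no verdict.
The state is a dict: "time_s": time; "joint_pos": joint angles; "joint_velocities": joint speeds; "joint_torque": joint torques, N m; "tcp_pos": TCP position; "tool_rot": TCP orientation; "wrist_force": force on the tool from outside, world axes, zero at the start; "ft_torque": the same for the moment, N m; "opening": finger opening in m.
Only numpy, scipy, OpenCV 4.12 (cv2) and the standard library are available. Lean on these libraries where they do the work, as an engineer would, in place of code of your own. Each camera call takes 0.05 s, during which the arm holds its last target. There are 200 camera calls.

## Working session

There is one attempt and no reset: what is moved stays moved. The work goes in short steps, Python scripts to look and compute and a shell command to move; the robot and the scene stay as the last step left them, time stands still between calls to the robot, and variables do not carry over. Pictures are saved under pics/ and viewed, about 8 in all and at most 12, crops included, and the job is handed in when it is done.

```bash
ls; mkdir -p pics; python3 - <<'E'
from plant import *
import cv2
print(sense())
for n in("scene","top","wrist"):
    print(n,calibration(n))
    cv2.imwrite(f"pics/{n}0.png",snapshot(n)[:,:,::-1])
E
```

```text
pics
{'time_s': 0.0, 'joint_pos': array([ 1.10701190e+00,  3.20331850e-01,  1.56567636e+00,  2.31509655e-05,
        1.25737717e+00, -1.99813962e-02]), 'joint_velocities': array([-7.37310023e-05,  6.70894851e-04, -3.75269300e-04, -1.02734194e-03,
       -9.97639136e-04, -1.00524163e-03]), 'joint_torque': array([ 2.78193402e-04, -4.15530825e+01, -2.34153914e+01,  1.41787027e-04,
        8.14758270e-03, -9.24185485e-06]), 'tcp_pos': array([0.24667563, 0.51890543, 0.24146032]), 'tool_rot': array([-2.25394121e-04,  2.20088313e-01,  9.75479539e-01, -8.67629219e-04]), 'wrist_force': array([ 0.40142285, -0.05296332,  0.29271176]), 'ft_torque': array([ 0.06174793, -0.02034504,  0.01008151]), 'opening': 0.08520229289362248}
scene {'fovy': 49.98886623455277, 'cx': 325.2077855015569, 'cy': 198.23015159908167, 'k1': 0.013565625130181464, 'rvec': array([ 2.12993598,  0.74222883, -0.35511213]), 'tvec': array([-0.49088517, -0.21068915,  1.20284372])}
top {'fovy': 54.91586625471318, 'cx': 321.94845816292786, 'cy': 199.03602376750655, 'k1': 0.01828549737723434, 'rvec': array([ 2.15415214, -2.21621352,  0.07226672]), 'tvec': array([0.03126056, 0.61194088, 0.85493771])}
wrist {'fovy': 61.85389932246075, 'cx': 319.4929832244496, 'cy': 198.24169607113294, 'k1': -0.017406368097820403, 'hand_eye': array([[ 6.26627541e-04, -9.56477275e-01, -2.91806150e-01,
         7.32249955e-02],
       [ 9.99998859e-01,  1.00048977e-03, -1.13198061e-03,
        -1.30241575e-03],
       [ 1.37466279e-03, -2.91805108e-01,  9.56476811e-01,
        -1.32643695e-01],
       [ 0.00000000e+00,  0.00000000e+00,  0.00000000e+00,
         1.00000000e+00]])}
```

View pics/top0.png

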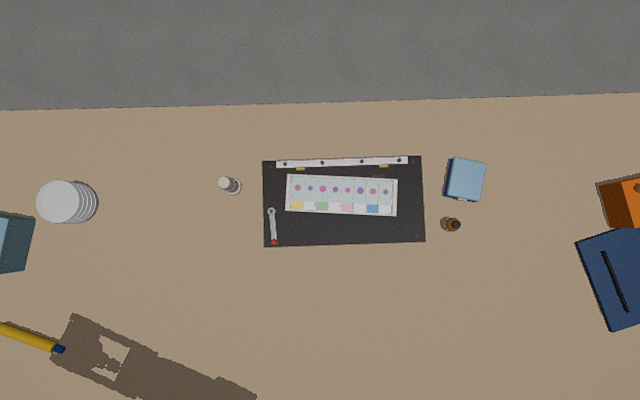

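View pics/scene0.png

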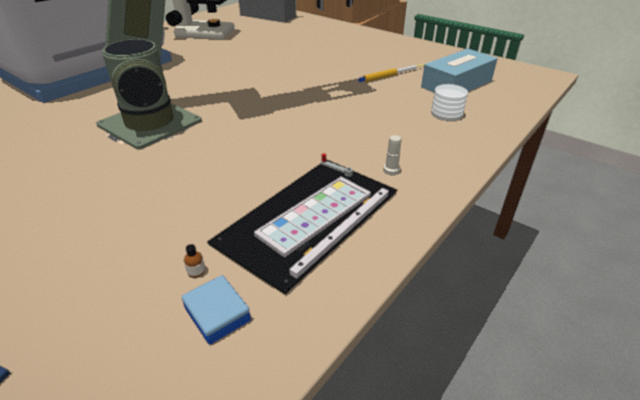

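The top view shows the tray spanning (263–425, 157–247) with the rail along its top edge. The carrier lies at (286–397, 175–216), and the clip is open with its red knob at (273,242). The eyepiece is at (228,185), the bottle at (453,224) and the box at (465,180). The scene view agrees.

```bash
cat > h.py <<'E'
import numpy as np, cv2
from plant import *
from scipy.spatial.transform import Rotation as R
def rot(q): return R.from_quat([q[1],q[2],q[3],q[0]]).as_matrix()
def cam(n,s=None):
    c=calibration(n); f=200/np.tan(np.radians(c["fovy"])/2)
    K=np.array([[f,0,c["cx"]],[0,f,c["cy"]],[0,0,1.]])
    if "rvec" in c:
        Rm=cv2.Rodrigues(c["rvec"])[0]; return K,c["k1"],Rm.T,-Rm.T@c["tvec"]
    s=s or sense(); H=c["hand_eye"]; T=rot(s["tool_rot"])
    return K,c["k1"],T@H[:3,:3],T@H[:3,3]+s["tcp_pos"]
def cast(C,px,z):
    K,k,A,o=C
    u=cv2.undistortPoints(np.array(px,float).reshape(-1,1,2),K,np.array([k,0,0,0.]))[:,0]
    d=np.c_[u,np.ones(len(u))]@A.T
    return o+d*((z-o[2])/d[:,2])[:,None]
def proj(C,P):
    K,k,A,o=C; P=np.atleast_2d(P)
    return cv2.projectPoints((P-o)@A,np.zeros(3),np.zeros(3),K,np.array([k,0,0,0.]))[0][:,0]
E
python3 - <<'E'
from h import *
im=cv2.imread("pics/top0.png"); hsv=cv2.cvtColor(im,cv2.COLOR_BGR2HSV)
C=cam("top"); print("cam",C[3])
roi=np.zeros(im.shape[:2],np.uint8); roi[140:260,250:440]=255
def big(m): 
    cs=cv2.findContours(m,cv2.RETR_EXTERNAL,cv2.CHAIN_APPROX_NONE)[0]; return max(cs,key=cv2.contourArea)
dark=((hsv[:,:,2]<70).astype(np.uint8)*255)&roi
c=cv2.convexHull(big(dark)); r=cv2.minAreaRect(c); print("tray px",r)
p=cast(C,cv2.boxPoints(r),.012); print(p.round(4),p.mean(0))
roi[:,:]=0;roi[172:222,280:403]=255
m=((hsv[:,:,2]>90).astype(np.uint8)*255)&roi
r=cv2.minAreaRect(big(m)); print("carrier",r)
p=cast(C,cv2.boxPoints(r),.022); print(p.round(4),p.mean(0))
red=(((hsv[:,:,0]<8)|(hsv[:,:,0]>172))&(hsv[:,:,1]>150)&(hsv[:,:,2]>90)).astype(np.uint8); red[:,:255]=0;red[:,300:]=0;red[:230]=0
ys,xs=np.nonzero(red); print("knob",xs.mean(),ys.mean(),cast(C,[[xs.mean(),ys.mean()]],.040))
print("pivot",cast(C,[[271,211]],.022))
print("others",cast(C,[[232,190],[453,224],[465,180]],.0))
E
```

```text
cam [0.55260361 0.01263203 0.89489499]
tray px ((342.8479309082031, 200.93841552734375), (85.48585510253906, 160.6107940673828), 88.09085083007812)
[[ 0.7057  0.152   0.012 ]
 [ 0.7074 -0.2194  0.012 ]
 [ 0.5109 -0.2169  0.012 ]
 [ 0.5089  0.149   0.012 ]] [ 0.60820669 -0.03383223  0.012     ]
carrier ((341.0770263671875, 194.4444122314453), (111.86300659179688, 38.02273941040039), 2.834111213684082)
[[ 0.5885  0.1001  0.022 ]
 [ 0.6751  0.0939  0.022 ]
 [ 0.6551 -0.1604  0.022 ]
 [ 0.5688 -0.1526  0.022 ]] [ 0.62189085 -0.02975443  0.022     ]
knob 273.0 241.82608695652175 [[0.51963945 0.12462526 0.04      ]]
pivot [[0.58861381 0.13017901 0.022     ]]
others [[ 0.64113799  0.22314186  0.        ]
 [ 0.54753966 -0.28740619  0.        ]
 [ 0.64895481 -0.32047329  0.        ]]
```

```bash
python3 -m inch '[[1,[-0.509,-0.366,0.09],[0,0,-0.443]],[1,[-0.509,-0.366,0.09],[0,0,-0.443]],[1,[-0.509,-0.366,0.09],[0,0,-0.443]],[1,[-0.509,-0.366,0.09],[0,0,-0.443]],[1,[-0.509,-0.366,0.09],[0,0,-0.443]],[1,[-0.509,-0.366,0.09],[0,0,-0.443]],[1,[-0.509,-0.366,0.09],[0,0,-0.443]],[1,[-0.509,-0.366,0.09],[0,0,-0.443]],[1,[-0.509,-0.366,0.09],[0,0,-0.443]],[1,[-0.509,-0.366,0.09],[0,0,-0.443]],[1,[-0.509,-0.366,0.09],[0,0,-0.443]],[1,[-0.509,-0.366,0.09],[0,0,-0.443]]]'
python3 -m inch '[[1,[0,0,0],[0,0,0]],[1,[0,0,0],[0,0,0]],[1,[0,0,0],[0,0,0]]]'
python3 - <<'E'
from h import *
s=sense(); im=snapshot("wrist")[:,:,::-1]; cv2.imwrite("pics/w1.png",im); print(s); print(rot(s["tool_rot"]).round(4))
np.save("s1.npy",s,allow_pickle=True)
E
```

```text
time_s: 1.65
tcp_pos: [0.5491, -0.03, 0.1518]
tool_rot: [-0.001, 0.001, 1.0, 0.0]
wrist_force: [-0.6, 0.3, -1.1]
opening: -0.0001
time_s: 2.02
tcp_pos: [0.5492, -0.0288, 0.1527]
tool_rot: [0.0, -0.0, 1.0, 0.0]
wrist_force: [0.6, 0.2, 0.5]
opening: 0.0
{'time_s': 2.025, 'joint_pos': array([-7.33447278e-02,  3.53122332e-01,  1.75643967e+00,  1.56110780e-04,
        1.03150385e+00, -1.64502720e+00]), 'joint_velocities': array([-0.00740956,  0.00352801, -0.00176063, -0.00090096, -0.00108662,
       -0.00365783]), 'joint_torque': array([ 6.19366765e-03, -4.06932485e+01, -2.07617819e+01,  1.05987758e-03,
        1.38308529e-03,  1.20967452e-03]), 'tcp_pos': array([ 0.54919044, -0.02878033,  0.1527012 ]), 'tool_rot': array([ 2.67621275e-04, -4.03004714e-04,  9.99999882e-01,  4.73873933e-05]), 'wrist_force': array([0.62716467, 0.23836017, 0.48145733]), 'ft_torque': array([0.01700355, 0.03943443, 0.03659194]), 'opening': 3.878743170001991e-05}
[[-1.e+00 -8.e-04  5.e-04]
 [-8.e-04  1.e+00  1.e-04]
 [-5.e-04  1.e-04 -1.e+00]]
```

View pics/w1.png

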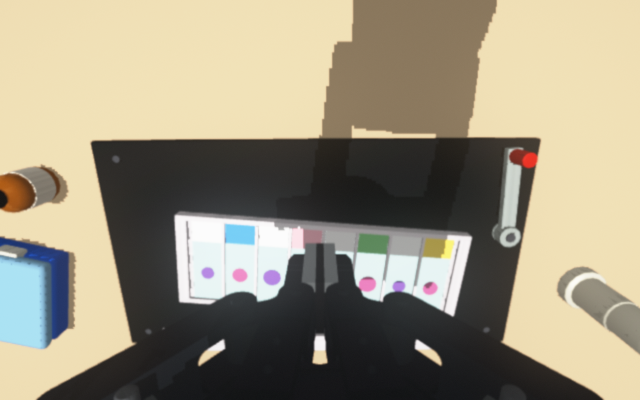

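In this view the tray's near edge runs (94,142)–(540,138) and the carrier's near edge runs (176,214)–(470,236). The knob top is at (530,160) and the clip pivot at (508,237).

```bash
python3 - <<'E'
from h import *
s=np.load("s1.npy",allow_pickle=True).item(); C=cam("wrist",s)
im=cv2.imread("pics/w1.png"); g=cv2.cvtColor(im,cv2.COLOR_BGR2GRAY).astype(int)
# tray near edge: strongest bright->dark going down
e=[]
for u in [*range(105,270,5),*range(480,500,5)]:
    col=g[120:165,u]; d=np.diff(col); e.append((u,120+d.argmin()+.5))
P=cast(C,e,.012); f=np.polyfit(P[:,1],P[:,0],1); r=P[:,0]-np.polyval(f,P[:,1]); k=abs(r)<.003; f=np.polyfit(P[k,1],P[k,0],1); print("tray near: dx/dy",f,"resid",r[k].std())
# carrier near edge: dark->bright going down
e=[]
for u in [*range(185,270,5),*range(345,465,5)]:
    col=g[190:245,u]; d=np.diff(col); e.append((u,190+d.argmax()+.5))
P=cast(C,e,.022); q=np.polyfit(P[:,1],P[:,0],1); r=P[:,0]-np.polyval(q,P[:,1]); k=abs(r)<.004; q=np.polyfit(P[k,1],P[k,0],1); print("carrier near: dx/dy",q,"resid",r[k].std())
print("corners",cast(C,[[176,214],[470,236]],.022).round(4), cast(C,[[94,142],[540,138],[94,142]],.012).round(4))
hsv=cv2.cvtColor(im,cv2.COLOR_BGR2HSV)
m=((hsv[:,:,0]<8)|(hsv[:,:,0]>172))&(hsv[:,:,1]>180)&(hsv[:,:,2]>190); m[:,:500]=0;m[190:]=0
ys,xs=np.nonzero(m);print("knob",xs.mean(),ys.mean(),len(xs),cast(C,[[xs.mean(),ys.mean()]],.042),"pivot",cast(C,[[508,237]],.022))
E
```

```text
tray near: dx/dy [-0.00939942  0.50698454] resid 0.0002556050536692171
carrier near: dx/dy [0.05998192 0.5793423 ] resid 0.0012331453319507797
corners [[ 0.5696 -0.1512  0.022 ]
 [ 0.5891  0.0983  0.022 ]] [[ 0.5106 -0.2161  0.012 ]
 [ 0.5068  0.1493  0.012 ]
 [ 0.5106 -0.2161  0.012 ]]
knob 529.3658536585366 159.6768292682927 164 [[0.51928926 0.12468105 0.042     ]] pivot [[0.5900581  0.13132922 0.022     ]]
```

```bash
python3 -m inch '[[1,[-0.003,0.056,0],[0,0,0]],[1,[-0.003,0.111,0],[0,0,0]],[1,[-0.003,0.111,0.05],[0,0,0]],[1,[-0.003,0.111,0.1],[0,0,0]],[1,[-0.003,0.111,0.122],[0,0,0]],[1,[-0.003,0.111,0.122],[0,0,0]],[1,[-0.003,0.111,0.122],[0,0,0]],[1,[-0.003,0.111,0.122],[0,0,0]]]'
python3 -m inch '[[1,[0,0,0.001],[0,0,0]],[1,[0,0,0.002],[0,0,0]],[1,[0,0,0.003],[0,0,0]],[1,[0,0,0.004],[0,0,0]],[1,[0,0,0.004],[0,0,0]]]'
```

```text
time_s: 3.08
tcp_pos: [0.5536, 0.0814, 0.0318]
tool_rot: [0.002, 0.0, 1.0, 0.0]
wrist_force: [0.5, -0.5, 0.2]
opening: 0.0001
time_s: 3.7
tcp_pos: [0.5524, 0.0812, 0.0262]
tool_rot: [-0.0, 0.0, 1.0, 0.0]
wrist_force: [0.4, 0.3, -0.6]
opening: -0.0
```

```bash
python3 -m inch '[[1,[-0.005,0,0],[0,0,0]],[1,[-0.01,0,0],[0,0,0]],[1,[-0.014,0,0],[0,0,0]],[1,[-0.017,0,0],[0,0,0]],[1,[-0.019,0,0],[0,0,0]],[1,[-0.021,0,0],[0,0,0]],[1,[-0.021,0,0],[0,0,0]]]'
python3 -m inch '[[1,[-0.001,0,0],[0,0,0]],[1,[-0.002,0,0],[0,0,0]],[1,[-0.003,0,0],[0,0,0]],[1,[-0.004,0,0],[0,0,0]],[1,[-0.004,0,0],[0,0,0]]]'
python3 - <<'E'
from h import *
s=sense();im=snapshot("wrist")[:,:,::-1];cv2.imwrite("pics/w2.png",im);np.save("s2.npy",s,allow_pickle=True)
E
```

```text
time_s: 4.58
tcp_pos: [0.5736, 0.0812, 0.0263]
tool_rot: [0.0, 0.0, 1.0, 0.0]
wrist_force: [0.3, 0.2, -0.3]
opening: -0.0
time_s: 5.2
tcp_pos: [0.5763, 0.0812, 0.0262]
tool_rot: [-0.001, 0.0, 1.0, -0.0]
wrist_force: [-4.1, 0.3, 3.0]
opening: -0.0004
```

View pics/w2.png

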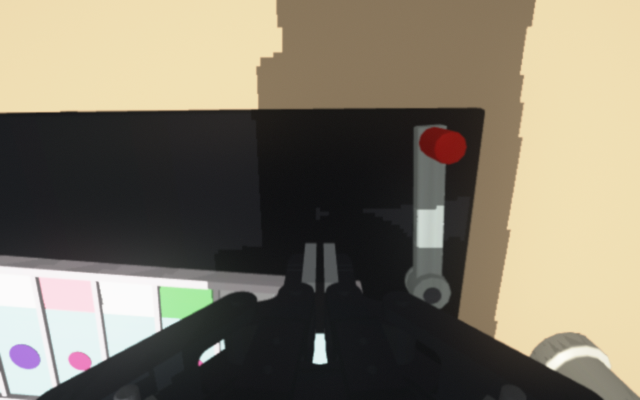

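The carrier's left end is touched: the fingers are at its near edge at about (320,285), pressing with ~4 N. The clip is clear to the right.

```bash
python3 -m inch '[[1,[-0.0008,0,0],[0,0,0]],[1,[-0.0016,0,0],[0,0,0]],[1,[-0.0024,0,0],[0,0,0]],[1,[-0.0032,0,0],[0,0,0]],[1,[-0.004,0,0],[0,0,0]],[1,[-0.0048,0,0],[0,0,0]]]'
python3 -m inch '[[1,[-0.0005,0,0],[0,0,0]],[1,[-0.001,0,0],[0,0,0]],[1,[-0.0015,0,0],[0,0,0]],[1,[-0.002,0,0],[0,0,0]]]'
python3 -m inch '[[1,[-0.0004,0,0],[0,0,0]],[1,[-0.0008,0,0],[0,0,0]]]'
```

```text
time_s: 6.0
tcp_pos: [0.5825, 0.0813, 0.0263]
tool_rot: [0.0, 0.0, 1.0, 0.0]
wrist_force: [-3.4, 1.1, 0.5]
opening: 0.0
time_s: 6.5
tcp_pos: [0.5844, 0.0812, 0.0263]
tool_rot: [0.0, 0.0, 1.0, 0.0]
wrist_force: [-2.5, 1.7, 0.6]
opening: -0.0002
time_s: 6.75
tcp_pos: [0.5852, 0.0812, 0.0263]
tool_rot: [0.0, 0.0, 1.0, 0.0]
wrist_force: [-2.7, 1.2, 0.6]
opening: -0.0001
```

```bash
for i in 1 ; do python3 -m inch '[[1,[-0.0003,0,0],[0,0,0]],[1,[-0.0006,0,0],[0,0,0]]]'; done
python3 -m inch '[[1,[-0.0003,0,0],[0,0,0]],[1,[-0.0006,0,0],[0,0,0]]]'|grep -E "tcp|force"
python3 -m inch '[[1,[-0.0003,0,0],[0,0,0]],[1,[-0.0006,0,0],[0,0,0]]]'|grep -E "tcp|force"
```

```text
time_s: 7.0
tcp_pos: [0.5857, 0.0812, 0.0263]
tool_rot: [-0.0, 0.0, 1.0, 0.0]
wrist_force: [-3.5, 1.3, -0.0]
opening: -0.0003
tcp_pos: [0.5859, 0.0812, 0.0263]
wrist_force: [-3.5, 0.6, 1.1]
tcp_pos: [0.586, 0.0812, 0.0262]
wrist_force: [-5.8, 1.9, 2.2]
```

```bash

python3 -m inch '[[1,[-0.0003,0,0],[0,0,0]],[1,[-0.0003,0,0],[0,0,0]]]'|grep -E "tcp|force"
python3 -m inch '[[1,[-0.0002,0,0],[0,0,0]],[1,[-0.0002,0,0],[0,0,0]]]'|grep -E "tcp|force"
```

```text
tcp_pos: [0.586, 0.0812, 0.0262]
wrist_force: [-5.4, 1.9, 3.2]
tcp_pos: [0.5861, 0.0812, 0.0262]
wrist_force: [-7.6, 1.4, 2.8]
```

```bash

python3 -m inch '[[1,[-0.0002,0,0],[0,0,0]],[1,[-0.0002,0,0],[0,0,0]],[1,[-0.0002,0,0],[0,0,0]]]'|grep -E "tcp|force"
python3 -m inch '[[1,[0,0,0],[0,0,0]],[1,[0,0,0],[0,0,0]],[1,[0,0,0],[0,0,0]]]'|grep -E "time|tcp|force"
python3 - <<'E'
from h import *
s=sense();im=snapshot("top")[:,:,::-1];cv2.imwrite("pics/t2.png",cv2.resize(im[140:260,230:480],None,fx=3,fy=3,interpolation=2))
E
```

```text
tcp_pos: [0.5861, 0.0812, 0.0262]
wrist_force: [-6.9, 1.3, 3.6]
time_s: 8.75
tcp_pos: [0.5861, 0.0812, 0.0262]
wrist_force: [-6.5, 0.4, 3.2]
```

View pics/t2.png

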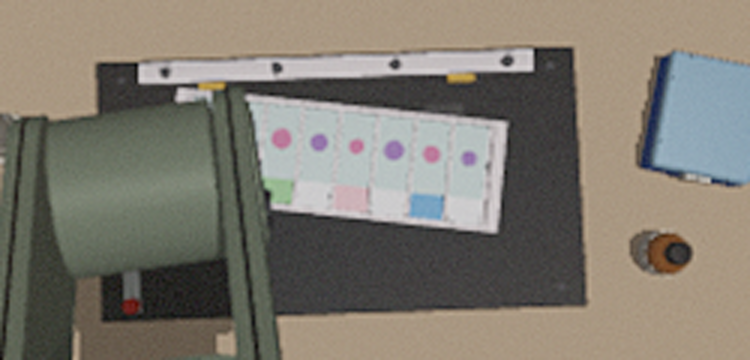

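The carrier's left end reaches the left stop at (212,88); the right end is clearly off, well below the right stop at (461,78). I'll press slightly more and hold.

```bash

python3 -m inch '[[1,[-0.0002,0,0],[0,0,0]],[1,[-0.0002,0,0],[0,0,0]]]'|grep -E "tcp|force"
python3 -m inch '[[1,[-0.0001,0,0],[0,0,0]],[1,[-0.0001,0,0],[0,0,0]],[1,[-0.0001,0,0],[0,0,0]],[1,[-0.0001,0,0],[0,0,0]],[1,[-0.0001,0,0],[0,0,0]]]'|grep -E "time|tcp|force"
```

```text
tcp_pos: [0.5861, 0.0812, 0.0262]
wrist_force: [-7.4, 0.7, 3.5]
time_s: 9.68
tcp_pos: [0.5861, 0.0812, 0.0262]
wrist_force: [-6.7, 1.4, 3.0]
```

```bash

python3 -m inch '[[1,[-0.0003,0,0],[0,0,0]],[1,[-0.0003,0,0],[0,0,0]],[1,[-0.0003,0,0],[0,0,0]],[1,[-0.0003,0,0],[0,0,0]],[1,[-0.0003,0,0],[0,0,0]]]'|grep -E "time|tcp|force"
python3 - <<'E'
from h import *
print([sense()["wrist_force"].round(2)])
E
python3 -m inch '[[1,[0.003,0,0],[0,0,0]],[1,[0.01,0,0],[0,0,0]],[1,[0.03,0,0],[0,0,0]],[1,[0.03,0,-0.03],[0,0,0]],[1,[0.04,-0.05,-0.04],[0,0,0]],[1,[0.045,-0.11,-0.04],[0,0,0]],[1,[0.045,-0.17,-0.04],[0,0,0]],[1,[0.045,-0.225,-0.04],[0,0,0]],[1,[0.045,-0.225,-0.04],[0,0,0]],[1,[0.045,-0.225,-0.02],[0,0,0]],[1,[0.045,-0.225,0],[0,0,0]],[1,[0.045,-0.225,0],[0,0,0]]]'
python3 - <<'E'
from h import *
s=sense();im=snapshot("wrist")[:,:,::-1];cv2.imwrite("pics/w3.png",im);np.save("s3.npy",s,allow_pickle=True)
E
```

```text
time_s: 10.3
tcp_pos: [0.5862, 0.0812, 0.0262]
wrist_force: [-7.1, 1.4, 4.3]
[array([-7.11,  1.35,  4.33])]
time_s: 11.8
tcp_pos: [0.5424, -0.1428, 0.0252]
tool_rot: [-0.001, -0.0, 1.0, 0.0]
wrist_force: [0.2, 0.1, 0.1]
opening: -0.0001
```

View pics/w3.png

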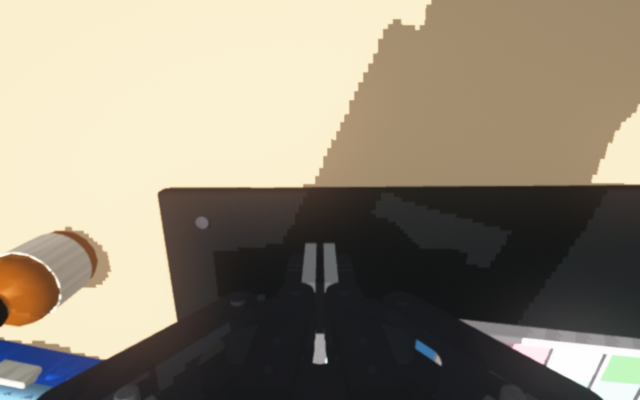

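The fingers are clear of the carrier's near edge, which runs (465,320)–(640,335). I'll move inward to tray y ≈ −50 mm, where the pivot stays near the left stop, and then ease in.

```bash
python3 -m inch '[[1,[0,0.03,0],[0,0,0]],[1,[0,0.06,0],[0,0,0]],[1,[0,0.06,0],[0,0,0]],[1,[-0.006,0.06,0],[0,0,0]],[1,[-0.012,0.06,0],[0,0,0]],[1,[-0.017,0.06,0],[0,0,0]],[1,[-0.018,0.06,0],[0,0,0]],[1,[-0.019,0.06,0],[0,0,0]]]'|grep -E "time|tcp|force"
python3 -m inch '[[1,[-0.001,0,0],[0,0,0]],[1,[-0.002,0,0],[0,0,0]],[1,[-0.003,0,0],[0,0,0]],[1,[-0.004,0,0],[0,0,0]],[1,[-0.005,0,0],[0,0,0]],[1,[-0.006,0,0],[0,0,0]]]'|grep -E "time|tcp|force"
```

```text
time_s: 12.85
tcp_pos: [0.562, -0.084, 0.0261]
wrist_force: [-0.4, -0.4, -0.2]
time_s: 13.6
tcp_pos: [0.5661, -0.0839, 0.0261]
wrist_force: [-5.3, -1.9, 4.4]
```

```bash
python3 -m inch '[[1,[-0.0008,0,0],[0,0,0]],[1,[-0.0016,0,0],[0,0,0]],[1,[-0.0024,0,0],[0,0,0]],[1,[-0.0032,0,0],[0,0,0]],[1,[-0.004,0,0],[0,0,0]],[1,[-0.0048,0,0],[0,0,0]],[1,[-0.0056,0,0],[0,0,0]]]'|grep -E "time|tcp|force"
python3 -m inch '[[1,[-0.0008,0,0],[0,0,0]],[1,[-0.0016,0,0],[0,0,0]],[1,[-0.0024,0,0],[0,0,0]],[1,[-0.0032,0,0],[0,0,0]],[1,[-0.004,0,0],[0,0,0]],[1,[-0.0048,0,0],[0,0,0]],[1,[-0.0056,0,0],[0,0,0]]]'|grep -E "time|tcp|force"
```

```text
time_s: 14.48
tcp_pos: [0.5717, -0.0841, 0.0261]
wrist_force: [-5.8, -1.8, 3.1]
time_s: 15.35
tcp_pos: [0.5773, -0.0842, 0.0261]
wrist_force: [-5.6, -2.6, 4.2]
```

```bash
python3 -m inch '[[1,[-0.0007,0,0],[0,0,0]],[1,[-0.0014,0,0],[0,0,0]],[1,[-0.0021,0,0],[0,0,0]],[1,[-0.0028,0,0],[0,0,0]],[1,[-0.0035,0,0],[0,0,0]],[1,[-0.0042,0,0],[0,0,0]],[1,[-0.0049,0,0],[0,0,0]]]'|grep -E "time|tcp|force"
python3 -m inch '[[1,[-0.0004,0,0],[0,0,0]],[1,[-0.0008,0,0],[0,0,0]],[1,[-0.0012,0,0],[0,0,0]],[1,[-0.0016,0,0],[0,0,0]]]'|grep -E "time|tcp|force"
python3 -m inch '[[1,[-0.0003,0,0],[0,0,0]],[1,[-0.0006,0,0],[0,0,0]]]'|grep -E "time|tcp|force"
```

```text
time_s: 16.23
tcp_pos: [0.5821, -0.0842, 0.0261]
wrist_force: [-6.3, -2.8, 3.0]
time_s: 16.73
tcp_pos: [0.5837, -0.0842, 0.0261]
wrist_force: [-6.2, -2.9, 3.5]
time_s: 16.98
tcp_pos: [0.5843, -0.0842, 0.0261]
wrist_force: [-6.2, -2.9, 4.7]
```

```bash
python3 -m inch '[[1,[-0.0003,0,0],[0,0,0]],[1,[-0.0006,0,0],[0,0,0]],[1,[-0.0009,0,0],[0,0,0]],[1,[-0.0012,0,0],[0,0,0]]]'|grep -E "time|tcp|force"
python3 -m inch '[[1,[-0.0003,0,0],[0,0,0]],[1,[-0.0006,0,0],[0,0,0]]]'|grep -E "time|tcp|force"
python3 - <<'E'
from h import *
s=sense();im=snapshot("top")[:,:,::-1];cv2.imwrite("pics/t3.png",cv2.resize(im[140:230,240:440],None,fx=4,fy=4,interpolation=2))
E
```

```text
time_s: 17.48
tcp_pos: [0.5856, -0.0842, 0.0261]
wrist_force: [-6.1, -2.1, 2.5]
time_s: 17.73
tcp_pos: [0.5861, -0.0842, 0.0261]
wrist_force: [-5.6, -2.6, 3.6]
```

View pics/t3.png

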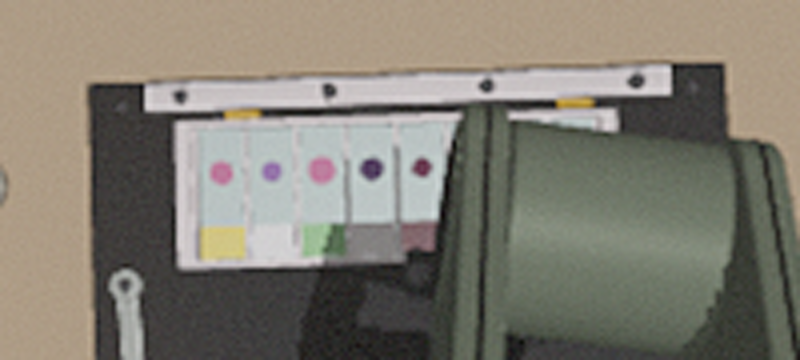

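The carrier is nearly flush: its top edge runs (177,122)–(617,108), just under the stops at (242,115) and (575,103). I'll continue slowly.

```bash
python3 -m inch '[[1,[-0.0003,0,0],[0,0,0]],[1,[-0.0006,0,0],[0,0,0]]]'|grep -E "time|tcp|force"
python3 -m inch '[[1,[-0.0003,0,0],[0,0,0]],[1,[-0.0006,0,0],[0,0,0]]]'|grep -E "time|tcp|force"
python3 -m inch '[[1,[-0.0003,0,0],[0,0,0]],[1,[-0.0003,0,0],[0,0,0]]]'|grep -E "time|tcp|force"
```

```text
time_s: 18.02
tcp_pos: [0.5862, -0.0842, 0.0261]
wrist_force: [-7.5, -3.0, 4.6]
time_s: 18.27
tcp_pos: [0.5871, -0.0842, 0.026]
wrist_force: [-7.4, -2.6, 3.1]
time_s: 18.52
tcp_pos: [0.5871, -0.0842, 0.0261]
wrist_force: [-6.1, -2.2, 4.7]
```

```bash
python3 -m inch '[[1,[-0.0003,0,0],[0,0,0]],[1,[-0.0006,0,0],[0,0,0]]]'|grep -E "time|tcp|force"
python3 -m inch '[[1,[-0.0003,0,0],[0,0,0]],[1,[-0.0003,0,0],[0,0,0]]]'|grep -E "time|tcp|force"
python3 -m inch '[[1,[-0.0003,0,0],[0,0,0]],[1,[-0.0003,0,0],[0,0,0]]]'|grep -E "time|tcp|force"
```

```text
time_s: 18.77
tcp_pos: [0.5871, -0.0842, 0.026]
wrist_force: [-8.4, -2.7, 5.5]
time_s: 19.02
tcp_pos: [0.5872, -0.0842, 0.026]
wrist_force: [-9.3, -2.6, 4.5]
time_s: 19.27
tcp_pos: [0.5872, -0.0842, 0.026]
wrist_force: [-9.4, -2.7, 6.3]
```

```bash
python3 -m inch '[[1,[-0.0003,0,0],[0,0,0]],[1,[-0.0003,0,0],[0,0,0]],[1,[-0.0003,0,0],[0,0,0]],[1,[-0.0003,0,0],[0,0,0]],[1,[-0.0003,0,0],[0,0,0]]]'|grep -E "time|tcp|force"
python3 -m inch '[[1,[0.003,0,0],[0,0,0]],[1,[0.01,0,0],[0,0,0]],[1,[0.04,0,0],[0,0,0]],[1,[0.07,0,-0.03],[0,0,0]],[1,[0.12,0.05,-0.09],[0,0,0]],[1,[0.14,0.06,-0.14],[0,0,0]],[1,[0.14,0.06,-0.16],[0,0,0]],[1,[0.14,0.06,-0.16],[0,0,0]],[1,[0.14,0.06,-0.16],[0,0,0]]]'|grep -E "time|tcp|force"
python3 - <<'E'
from h import *
im=snapshot("top")[:,:,::-1];cv2.imwrite("pics/t4raw.png",im)
s=sense();w=snapshot("wrist")[:,:,::-1];cv2.imwrite("pics/w4.png",w);np.save("s4.npy",s,allow_pickle=True)
a=cv2.resize(im[150:225,260:430],None,fx=4.5,fy=4.5,interpolation=2)
cv2.imwrite("pics/t4.png",a)
E
```

```text
time_s: 19.9
tcp_pos: [0.5872, -0.0842, 0.026]
wrist_force: [-10.0, -2.4, 7.4]
time_s: 21.02
tcp_pos: [0.4512, -0.0236, 0.1859]
wrist_force: [-0.5, -0.7, 0.0]
```

View pics/w4.png

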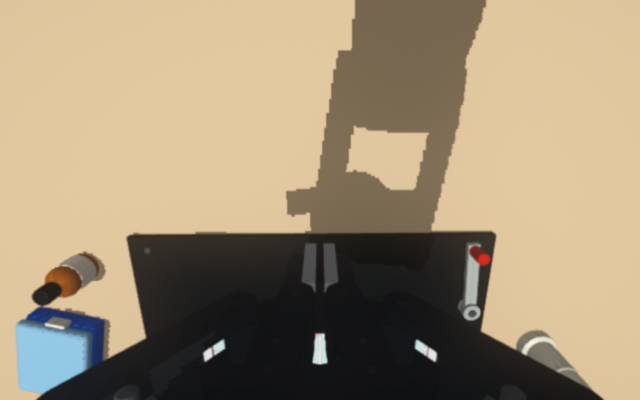

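View pics/t4.png

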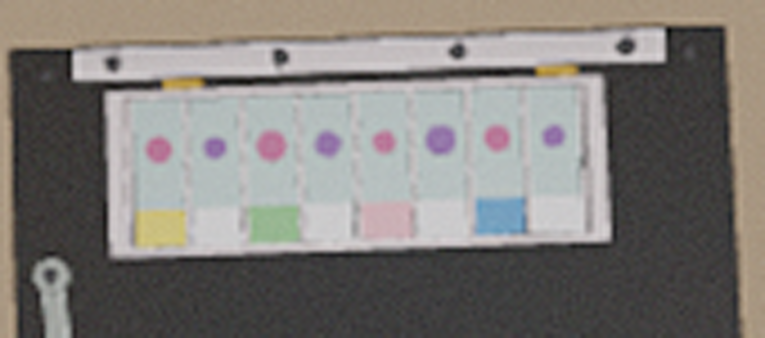

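The wrist view's fingers hide the carrier. In the top crop the carrier's far edge, (105,92)–(605,75), sits right under both stops at (182,84) and (557,71). I'll check it numerically with subpixel edges.

```bash
cat > meas.py <<'E'
import sys
from h import *
def sub(g,u,a,b,sgn):
    col=cv2.GaussianBlur(g,(5,3),0)[a:b,u].astype(float); d=np.clip(sgn*np.diff(col),0,None); i=d.argmax()
    lo,hi=max(0,i-2),i+3; w=d[lo:hi]; return a+.5+(np.arange(lo,lo+len(w))*w).sum()/w.sum()
def line(C,g,us,a,b,s,z):
    P=cast(C,[(u,sub(g,u,a,b,s)) for u in us],z); 
    for _ in range(3):
        f=np.polyfit(P[:,1],P[:,0],1); r=P[:,0]-np.polyval(f,P[:,1]); P=P[abs(r)<2.5*r.std()+1e-5]
    return f,r.std()
if __name__=="__main__":
    C=cam("top"); g=cv2.cvtColor(cv2.imread(sys.argv[1]),cv2.COLOR_BGR2GRAY)
    t,rt=line(C,g,range(285,420,2),238,252,1,.012)
    n,rn=line(C,g,range(290,392,2),198,213,-1,.022)
    print("tray",t,rt,"carrier near",n,rn)
    for y in (.0625,-.1275): print(y, "near-edge tray x (want -10):",(np.polyval(n,y)-np.polyval(t,y)-.1)*1e3)
E
python3 meas.py pics/t4raw.png
```

```text
tray [-0.00587757  0.50839551] 0.0002465927817890297 carrier near [-0.00636495  0.59745416] 0.0002047560757869874
0.0625 near-edge tray x (want -10): -10.971818173706543
-0.1275 near-edge tray x (want -10): -10.879215150617211
```

The near edge is parallel to the tray to 0.1 mm over 190 mm, so the carrier is seated. Next is the clip.

```bash
python3 -m inch '[[1,[-0.02,0.05,0],[0,0,0]],[1,[-0.04,0.1,0],[0,0,0]],[1,[-0.06,0.15,0.02],[0,0,0]],[1,[-0.068,0.181,0.04],[0,0,0]],[1,[-0.068,0.181,0.09],[0,0,0]],[1,[-0.068,0.181,0.135],[0,0,0]],[1,[-0.068,0.181,0.147],[0,0,0]],[1,[-0.068,0.181,0.147],[0,0,0]],[1,[-0.068,0.181,0.147],[0,0,0]]]'|grep -E "time|tcp|force"
python3 -m inch '[[1,[0,-0.006,0],[0,0,0]],[1,[0,-0.012,0],[0,0,0]],[1,[-0.002,-0.018,0],[0,0,0]],[1,[-0.004,-0.024,0],[0,0,0]],[1,[-0.006,-0.03,0],[0,0,0]],[1,[-0.008,-0.036,0],[0,0,0]],[1,[-0.01,-0.042,0],[0,0,0]],[1,[-0.012,-0.048,0],[0,0,0]],[1,[-0.012,-0.054,0],[0,0,0]],[1,[-0.012,-0.054,0],[0,0,0]]]'|grep -E "time|tcp|force"
python3 -m inch '[[1,[0,0.005,0],[0,0,0]],[1,[0.03,0.005,0],[0,0,0]],[1,[0.03,-0.035,0],[0,0,0]],[1,[0.03,-0.035,0],[0,0,0]]]'|grep -E "time|tcp|force"
python3 - <<'E'
from h import *
s=sense();w=snapshot("wrist")[:,:,::-1];cv2.imwrite("pics/w5.png",w);np.save("s5.npy",s,allow_pickle=True)
E
```

```text
time_s: 22.25
tcp_pos: [0.5207, 0.1574, 0.0407]
wrist_force: [-0.5, -1.0, 0.2]
time_s: 23.5
tcp_pos: [0.5314, 0.1029, 0.0394]
wrist_force: [0.2, 1.4, 0.7]
time_s: 24.0
tcp_pos: [0.5, 0.067, 0.0391]
wrist_force: [0.0, 0.5, 0.1]
```

View pics/w5.png

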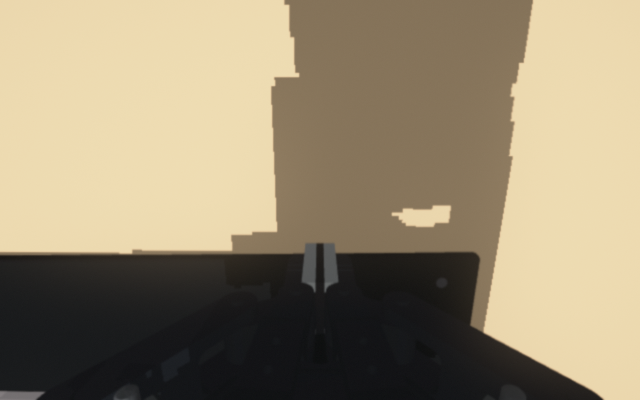

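The clip has left its open position and the knob is now ahead of the fingers, hidden in this view. I'll push it shut in +x.

```bash
python3 -m inch '[[1,[-0.01,0.006,0],[0,0,0]],[1,[-0.02,0.006,0],[0,0,0]],[1,[-0.027,0.006,0],[0,0,0]],[1,[-0.034,0.005,0],[0,0,0]],[1,[-0.041,0.004,0],[0,0,0]],[1,[-0.048,0.002,0],[0,0,0]],[1,[-0.055,0,0],[0,0,0]],[1,[-0.06,0,0],[0,0,0]],[1,[-0.065,0,0],[0,0,0]],[1,[-0.068,0,0],[0,0,0]]]'|grep -E "time|tcp|force"
python3 -m inch '[[1,[-0.001,0,0],[0,0,0]],[1,[-0.002,0,0],[0,0,0]],[1,[-0.003,0,0],[0,0,0]]]'|grep -E "time|tcp|force"
```

```text
time_s: 25.3
tcp_pos: [0.5638, 0.0558, 0.039]
wrist_force: [-10.6, -49.5, 14.1]
time_s: 25.68
tcp_pos: [0.5689, 0.0551, 0.0392]
wrist_force: [-6.2, -51.5, 10.9]
```

The fingers slid past the knob's outer side and are wedged against it end-on (50 N along y). I'll back off at once.

```bash
python3 -m inch '[[1,[0,-0.02,0],[0,0,0]],[1,[0.01,-0.025,0],[0,0,0]],[1,[0.05,-0.03,-0.01],[0,0,0]],[1,[0.1,-0.1,-0.05],[0,0,0]],[1,[0.13,-0.13,-0.1],[0,0,0]],[1,[0.13,-0.13,-0.1],[0,0,0]],[1,[0.13,-0.13,-0.1],[0,0,0]]]'|grep -E "time|tcp|force"
python3 - <<'E'
from h import *
im=snapshot("top")[:,:,::-1];cv2.imwrite("pics/t6raw.png",im)
cv2.imwrite("pics/t6.png",cv2.resize(im[150:250,215:430],None,fx=3.5,fy=3.5,interpolation=2))
E
python3 meas.py pics/t6raw.png
```

```text
time_s: 26.55
tcp_pos: [0.4424, -0.0615, 0.1408]
wrist_force: [-0.9, 0.1, 0.1]
tray [-0.00632531  0.50835014] 0.00022450700673247852 carrier near [-0.00468576  0.59752133] 0.00023191571273947127
0.0625 near-edge tray x (want -10): -10.726333838370545
-0.1275 near-edge tray x (want -10): -11.037847538507922
```

View pics/t6.png

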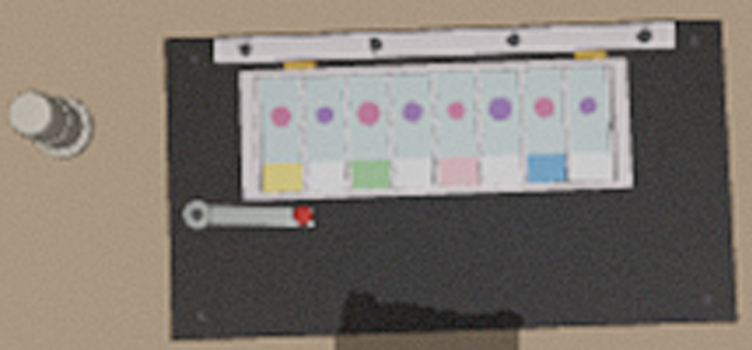

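The clip is nearly shut: pivot (197,214), knob (303,215) in the crop. The carrier is still seated and the eyepiece unmoved. I'll finish with a push centred on the knob.

```bash
python3 - <<'E'
from h import *
im=cv2.imread("pics/t6raw.png");hsv=cv2.cvtColor(im,cv2.COLOR_BGR2HSV);C=cam("top")
m=((hsv[:,:,0]<8)|(hsv[:,:,0]>172))&(hsv[:,:,1]>150)&(hsv[:,:,2]>90);m[:,:290]=0;m[:,315:]=0;m[:203]=0;m[220:]=0
ys,xs=np.nonzero(m);print(len(xs),cast(C,[[xs.mean(),ys.mean()]],.041),cast(C,[[271.3,211.1]],.022))
E
python3 -m inch '[[1,[-0.04,0.06,0],[0,0,0]],[1,[-0.07,0.11,0],[0,0,0]],[1,[-0.093,0.124,0.02],[0,0,0]],[1,[-0.093,0.124,0.06],[0,0,0]],[1,[-0.093,0.124,0.102],[0,0,0]],[1,[-0.093,0.124,0.102],[0,0,0]],[1,[-0.093,0.124,0.102],[0,0,0]]]'|grep -E "time|tcp|force"
python3 -m inch '[[1,[-0.006,0,0],[0,0,0]],[1,[-0.012,0,0],[0,0,0]],[1,[-0.018,0,0],[0,0,0]],[1,[-0.022,0,0],[0,0,0]]]'|grep -E "time|tcp|force"
```

```text
17 [[0.58645384 0.06105558 0.041     ]] [[0.5883675  0.12950315 0.022     ]]
time_s: 27.48
tcp_pos: [0.536, 0.0632, 0.0376]
wrist_force: [0.3, 0.5, 0.5]
time_s: 27.98
tcp_pos: [0.5581, 0.0621, 0.0377]
wrist_force: [0.0, 0.7, -0.4]
```

Knob centre is at x ≈ 0.5865, so contact should come at TCP ≈ 0.569 and shut at about 0.572.

```bash
python3 -m inch '[[1,[-0.003,0,0],[0,0,0]],[1,[-0.006,0,0],[0,0,0]],[1,[-0.008,0,0],[0,0,0]],[1,[-0.01,0,0],[0,0,0]],[1,[-0.011,0,0],[0,0,0]]]'|grep -E "time|tcp|force"
python3 -m inch '[[1,[-0.001,0,0],[0,0,0]],[1,[-0.002,0,0],[0,0,0]],[1,[-0.003,0,0],[0,0,0]]]'|grep -E "time|tcp|force"
python3 -m inch '[[1,[-0.0005,0,0],[0,0,0]],[1,[-0.001,0,0],[0,0,0]]]'|grep -E "time|tcp|force"
```

```text
time_s: 28.6
tcp_pos: [0.5682, 0.0622, 0.0372]
wrist_force: [-1.5, 0.0, 1.2]
time_s: 28.98
tcp_pos: [0.5712, 0.0621, 0.0373]
wrist_force: [-0.2, -0.9, -0.6]
time_s: 29.22
tcp_pos: [0.5716, 0.0621, 0.0372]
wrist_force: [-3.5, -0.8, 1.6]
```

```bash
python3 -m inch '[[1,[-0.0005,0,0],[0,0,0]],[1,[-0.001,0,0],[0,0,0]],[1,[-0.001,0,0],[0,0,0]]]'|grep -E "time|tcp|force"
python3 -m inch '[[1,[-0.0005,0,0],[0,0,0]],[1,[-0.0005,0,0],[0,0,0]]]'|grep -E "time|tcp|force"
```

```text
time_s: 29.6
tcp_pos: [0.5718, 0.0621, 0.0371]
wrist_force: [-5.2, -1.3, 3.1]
time_s: 29.85
tcp_pos: [0.5718, 0.0621, 0.0371]
wrist_force: [-6.6, -0.6, 3.2]
```

The push stalled at the predicted 0.572 with rising force, so the clip is on its rigid stop. I'll withdraw and check.

```bash
python3 -m inch '[[1,[0.004,0,0],[0,0,0]],[1,[0.03,0,0],[0,0,0]],[1,[0.06,-0.02,-0.03],[0,0,0]],[1,[0.1,-0.06,-0.08],[0,0,0]],[1,[0.13,-0.12,-0.1],[0,0,0]],[1,[0.13,-0.12,-0.1],[0,0,0]],[1,[0.13,-0.12,-0.1],[0,0,0]],[1,[0.13,-0.12,-0.1],[0,0,0]]]'|grep -E "time|tcp|force"
python3 - <<'E'
from h import *
im=snapshot("top")[:,:,::-1].copy();cv2.imwrite("pics/t7raw.png",im)
cv2.imwrite("pics/t7.png",cv2.resize(im[145:255,210:495],None,fx=2.8,fy=2.8,interpolation=2))
hsv=cv2.cvtColor(im,cv2.COLOR_BGR2HSV);C=cam("top")
m=((hsv[:,:,0]<8)|(hsv[:,:,0]>172))&(hsv[:,:,1]>150)&(hsv[:,:,2]>90);m[:,:290]=0;m[:,315:]=0;m[:203]=0;m[220:]=0
ys,xs=np.nonzero(m);print(len(xs),cast(C,[[xs.mean(),ys.mean()]],.041))
E
python3 meas.py pics/t7raw.png
```

```text
time_s: 30.85
tcp_pos: [0.4445, -0.057, 0.1368]
wrist_force: [-0.6, 0.4, 0.1]
20 [[0.58948637 0.0610923  0.041     ]]
tray [-0.00606685  0.50838492] 0.0002257411021069411 carrier near [-0.0025471   0.59770142] 0.00041049953300378194
0.0625 near-edge tray x (want -10): -10.463515825911902
-0.1275 near-edge tray x (want -10): -11.132266679110742
```

View pics/t7.png

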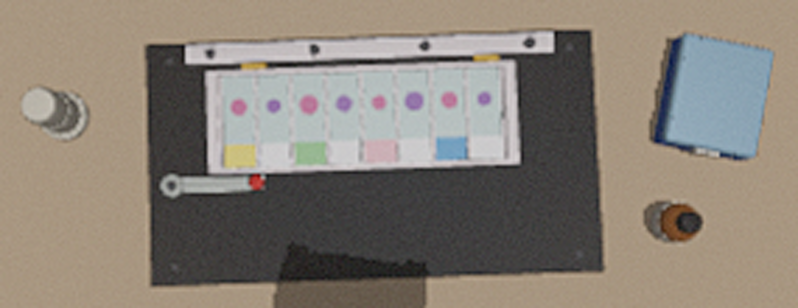

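```bash
python3 - <<'E'
from meas import *
C=cam("top")
for p in ("t4raw","t6raw","t7raw"):
    g=cv2.cvtColor(cv2.imread(f"pics/{p}.png"),cv2.COLOR_BGR2GRAY)
    n,r=line(C,g,range(318,392,2),198,213,-1,.022)
    print(p,n,r,[round(1e3*np.polyval(n,y),2) for y in (.0625,-.1275)])
a,b=[cv2.imread(f"pics/{p}.png") for p in ("top0","t7raw")]
d=cv2.absdiff(a,b).max(2)
print("bystander diffs",[d[y-15:y+15,x-15:x+15].mean().round(1) for x,y in((230,186),(453,224),(465,180),(560,150))])
E
```

```text
t4raw [-0.00630706  0.59743503] 0.00024995301714812523 [np.float64(597.04), np.float64(598.24)]
t6raw [-0.00644214  0.59742121] 0.0002489357892722861 [np.float64(597.02), np.float64(598.24)]
t7raw [-0.00626486  0.59744011] 0.00024685503509608737 [np.float64(597.05), np.float64(598.24)]
bystander diffs [np.float64(7.7), np.float64(7.8), np.float64(7.9), np.float64(7.9)]
```

The carrier hasn't moved since it was seated, the clip is shut, and the bystanders match the first picture to noise level. I'm handing in.

```bash
python3 -c "
from plant import *
print(sign_off())"
```

```text
the job is handed in; nothing more can be done
None
```

The carrier is set against both brass stops and the clip is shut in front of it. I handed the job in at about 31 s, and no verdict was reported.

- **Left end:** I pressed it onto its stop first. The push was about 7 N (8.4 N at the wrist in all), held for about 2 s while the right end was still well off its stop.
- **Right end:** I pushed it home at tray y ≈ −50 mm, not right at the end, so that the left end would not swing back. It was held at about 10 N (about 12.7 N in all), above the 8 N asked. Part of that goes into friction.
- **Clip:** The first push slipped past the knob's outer side and wedged the fingers against it with about 50 N sideways, passing through the pivot. I backed off and pushed again centred on the knob. It stalled at the expected shut position with about 7 N.

**Last checks:**
- **Carrier:** Its near edge is parallel to the tray within 0.1 mm over the 190 mm between the stops. It has not moved since it was seated.
- **Offset:** The top camera puts that edge about 0.9 mm short of its seated place at both ends. I took this as calibration error (about 2 mm), because the push had stalled firmly against the stops.
- **A disagreeing reading:** One fit after the clip was shut showed 0.7 mm of tilt. The shut bar beside the edge had disturbed it, and a fit away from the bar agrees with the earlier ones.
- **Clip:** The knob is at x = 0.5895 m, against 0.5893 m expected when shut.
- **Bystanders:** Their image areas are unchanged to noise level.
- **Arm:** It is withdrawn and touching nothing.

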